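Lock the filter unit's hatch with its quarter-turn fastener

ROBOT

A 7-joint arm with a two-finger parallel gripper is mounted at the origin on a cart in front of the work surface, level with it; the furniture and walls round the work are solid. World frame = base frame: x ahead of the robot, y to its left, z up, the work surface at z = 0. Lengths are in m, angles in rad, forces in N, time in s.
With the tool pointing down it reaches from about 0.35 to 0.9 m from the base axis. Payload 7.2 kg.
Tool frame: the origin (TCP) lies at the very end of the fingers, on their centre line; the grasp point (between the pads) lies 19 mm behind it; y points along the fingers, x is the direction in which the jaws open and shut, and the axes are right-handed (so a half turn about y gives the same grasp; the last joint's range is limited). The gripper opens to 88 mm and grips with 3 to 60 N. Pads are 20 mm wide; open, the fingers measure 115 mm over their backs; the gripper's body (75 mm by 178 mm) begins 61 mm behind the grasp point.
Start: joints at [-1.254, 0.411, -0.013, 1.596, 0.006, 1.134, -0.082], TCP at [0.235, 0.579, 0.196] pointing down, gripper open.
Joint ranges: [-2.95, 2.95], [-0.29, 1.99], [-1.47, 1.44], [0.14, 2.54], [-1.03, 4.17], [0.13, 1.85], [-2.86, 2.86]. Speed limits (rad/s): [2.39, 2.39, 3.01, 3.01, 3.14, 3.14, 3.14].

INTERFACE

Orientations are given as a rotation vector (axis times angle).
In Python, from rig import r, eoat, inverse_kinematics, capture, calibration, workorder, readout gives the robot as it stands. The module is installed in compiled form; this text tells all that it offers. Calls block until the motion is done:
- r.move_pose(position, orientation): joint-space move of the TCP to a pose.
- r.servo_line(position, rot=None, v=0.15, threshold=None): straight line of the TCP; rot=None keeps the orientation; v is the mean speed in m/s. With threshold (N) it stops when the force on the tool has changed by that much, and returns True; else False.
- r.move_j(angles): joint-space move.
- eoat.command_gripper(opening, force=None): opening from 0.0 (shut) to 1.0 (fully open); force is the grip in N (None keeps the last); returns when the fingers have stopped.
- r.hold(seconds).
- inverse_kinematics(position, orientation): joint angles nearest the present ones, or None.
- capture(name): name is "scene" or "side" or "wrist"; returns (picture, depth): 384x512x3 uint8, red, green, blue; 384x512 float32, m along the optical axis (not along the pixel's ray), 0 where there is no reading.
- calibration(name): a dict with "intrinsics" (3x3 intrinsics, pixels), "R" (3x3) and "t" (3): a world point X has camera coordinates R X + t; the wrist camera has in their place "mount" (4x4, takes a point from camera to tool coordinates, whose origin is the TCP and whose axes are the tool frame's). Camera axes: x right, y down, z forward; pixel columns grow to the right and rows downward; lengths in m; the calibration is good to about 2 mm. The wrist camera is an equidistant fisheye: a pixel r from the principal point sees the ray r / f radians off the axis. A picture is of the moment at which its call begins: read the wrist's pose just before it. calibration takes no time and is no camera call.
A pose or a line that the arm cannot do raises r.Unreachable and nothing moves.
- workorder.finish_job(): hands the job in, once; it reports no verdict.
Readings, each from a call of its own:
- readout.get_time_s(): time.
- readout.get_joint_positions(): joint angles.
- readout.get_joint_velocities(): joint speeds.
- readout.get_effort(): joint torques, N m.
- readout.get_ee_pos(): TCP position.
- readout.get_orientation(): TCP orientation.
- readout.get_wrist_force(): force on the tool from outside, world axes, zero at the start.
- readout.get_moment(): the same for the moment, N m.
- readout.get_width(): opening from 0.0 (shut) to 1.0 (fully open).
Only numpy, scipy, OpenCV 4.12 (cv2) and the standard library are available. Lean on these libraries where they do the work, as an engineer would, in place of code of your own. Each camera call takes 0.05 s, during which the arm holds its last target.

TASK

The hatch on top of the air-filter unit has sprung ajar: lock it. Set a fingertip (or both) in the slot of the round fastener, press the hatch down shut, and keep it down while you turn the fastener a quarter turn clockwise as far as it goes, then come away with the hatch left locked. Only push and turn: do not lift the hatch, and do not pick up or shift any of the things lying around.

Things in the scene. Friction and masses are not known exactly. Their poses are not given: they have to be found in the camera images.
- slot (a point): Centre of the slot's flat floor, on the fastener's turning axis. The slot is 30 mm wide, 16 mm deep, runs straight across the dial and is open at both ends and the top. Axes: y along the slot (-y to slot_end), x across it, z up along the turning axis. It rides with hatch and dial: 99 mm above the bench when the hatch is shut, about 9 mm higher ajar.
- dial_top (a point): On the fastener's turning axis, level with the lobes' tops, 16 mm above the slot's floor. The fastener is a round metal dial, 84 mm across, on top of the hatch; two black half-moon lobes stand on it with the slot between them.
- slot_end (a point): On the slot's floor at the dial's rim, 42 mm from slot. Fastener open: it lies toward the unit's right (-y of the unit), give or take 0.2 rad; locked: straight toward the unit's front (-x of the unit), a quarter turn clockwise seen from above.
- cam (a joint): Turn of the fastener on the hatch, rad: 0 = open, grows clockwise seen from above, hard stop at 1.571 = locked. Starts at 0 to 0.2. Stays where it is left (friction 0.08 N m). A tongue below it slides under a catch during the last 0.5 rad; with the hatch ajar the tongue meets the catch's side and the dial stops short at about 1.05.
- hatch (a joint): Opening of the sprung hatch, rad: 0 = shut on its rigid seat, grows as the front rises. Starts ajar at 0.065 to 0.095. Pressing it shut takes about 5 N at the fastener; it springs up again unless locked; locked, it stays within about 0.015 rad of shut.
- hatch_front (a point): Middle of the hatch's front edge on its upper face, 169 mm from the hinge line, which runs along the unit's back; the fastener's axis is 112 mm from the hinge line.
- filter_unit: White box-shaped air-filter unit, fixed on the bench, 180 mm deep, 200 mm wide, 85 mm high, with an 8 mm thick grey hatch as its top. Origin: centre of its underside. x points from its front (round gauge, brass inlet) to its back, y to its left, z up. The fastener's axis is at x = -30 mm, y = 0.
- petri: Bystander beside the unit: closed round dish, 58 mm across, 15 mm high. Origin: centre of its underside. Leave it where it is.
- marker: Bystander beside the unit: marker pen lying flat, 11x124x12 mm. Origin: centre of its underside. Leave it where it is.
- slide_box: Bystander beside the unit: small closed card box, 35x86x29 mm. Origin: centre of its underside. Leave it where it is.
- tape_roll: Bystander beside the unit: roll of tape lying flat, 61 mm across, 19 mm high. Origin: centre of its underside. Leave it where it is.
- forceps: Bystander beside the unit: steel forceps lying flat, 18x125x9 mm. Origin: centre of its underside. Leave it where it is.
- timer: Bystander at the back: small white timer, 28x66x58 mm. Origin: centre of its underside. Leave it.
- beaker_1: Bystander at the back: plastic beaker, 54 mm across, 62 mm high. Origin: centre of its underside. Leave it.
- brown_bottle: Bystander at the back: brown bottle with black cap, 66 mm across, 135 mm high. Origin: centre of its underside. Leave it.

How it is judged:
At the end, for the whole second after the job is handed in: The fastener is turned to its locked stop (more than 1.35 of 1.571 rad), the hatch stays shut by itself (within 0.025 rad), both at rest, and every bystander is within 20 mm of where it started (value of joint cam above 1.35 rad and value of joint hatch below 0.025 rad and velocity of joint cam between -0.05 and 0.05 rad/s and velocity of joint hatch between -0.05 and 0.05 rad/s and distance of each of petri, marker, slide_box, tape_roll, forceps, timer, beaker_1, brown_bottle from where it was at the start of the episode below 0.02 m); the robot touches nothing.
It fails at once if the hatch is lifted open (value of joint hatch above 0.14 rad).
It fails at once if one of the things lying around is picked up or shifted by more than 20 mm (distance of any of petri, marker, slide_box, tape_roll, forceps, timer, beaker_1, brown_bottle from where it was at the start of the episode above 0.02 m).
It also fails if it takes over 38 s, if anything falls off the work surface, if the arm or the gripper's body presses on something with over 40 N, if the wrist force passes 120 N, or if a joint passes its speed limit or range.

## Working session

There is one attempt and no reset: what is moved stays moved. The work goes in short steps, each a Python script; the robot and the scene stay as the last script left them, time stands still between calls to the robot, and variables do not carry over. Pictures are saved under pics/ and viewed, and the job is handed in when it is done.

```bash
mkdir -p pics; python3 - <<'E'
from rig import *
import cv2, numpy as np
for n in ["scene","side","wrist"]:
    p,d=capture(n); cv2.imwrite(f"pics/{n}0.png",p[:,:,::-1]); np.save(f"{n}0.npy",d)
    print(n,calibration(n))
print(readout.get_ee_pos(),readout.get_orientation(),readout.get_time_s(),readout.get_width())
E
```

```text
scene {'intrinsics': array([[366.15824829,   0.        , 259.56432992],
       [  0.        , 366.15824829, 191.94864398],
       [  0.        ,   0.        ,   1.        ]]), 'R': array([[-0.54113052, -0.84075303, -0.01766633],
       [-0.4767382 ,  0.32401152, -0.8171519 ],
       [ 0.69274703, -0.43376362, -0.57615161]]), 't': array([0.29642554, 0.38335961, 0.61890552])}
side {'intrinsics': array([[369.75400815,   0.        , 254.13261495],
       [  0.        , 369.75400815, 193.7858458 ],
       [  0.        ,   0.        ,   1.        ]]), 'R': array([[ 0.60501362, -0.79615207, -0.01002028],
       [-0.58365466, -0.43490177, -0.68571692],
       [ 0.54157711,  0.42071645, -0.72779936]]), 't': array([-0.40649844,  0.38039067,  0.62695572])}
wrist {'intrinsics': array([[297.31863964,   0.        , 254.33666909],
       [  0.        , 297.31863964, 191.82658225],
       [  0.        ,   0.        ,   1.        ]]), 'mount': array([[ 9.99999594e-01,  8.41264847e-04, -3.22518844e-04,
         2.17980068e-04],
       [ 5.38269838e-04, -2.70782701e-01,  9.62640348e-01,
        -1.91086498e-01],
       [ 7.22502961e-04, -9.62640131e-01, -2.70783044e-01,
         7.48420827e-02],
       [ 0.00000000e+00,  0.00000000e+00,  0.00000000e+00,
         1.00000000e+00]])}
[0.23447954 0.57892478 0.19541862] [-1.36772921 -0.92065136  0.92215651] 0.15 1.0021454753433778
```

View pics/scene0.png

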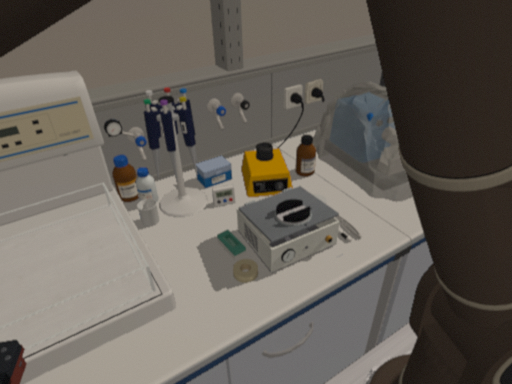

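View pics/side0.png

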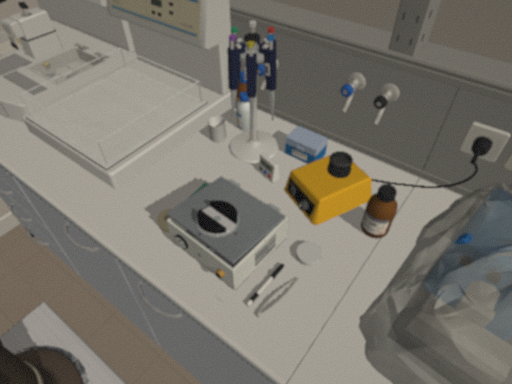

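View pics/wrist0.png

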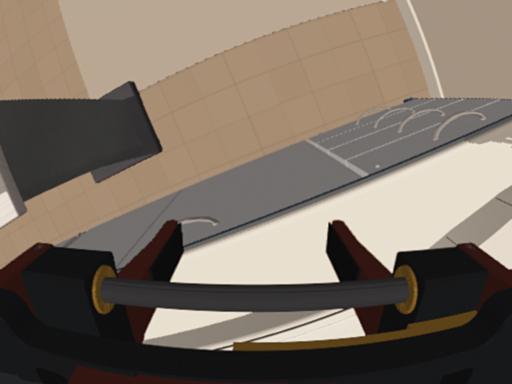

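The unit stands mid-bench, with its dial at about (293,212) in scene and (217,217) in side. I'll enlarge both.

```bash
python3 - <<'E'
import cv2
a=cv2.imread("pics/scene0.png")[180:270,225:365]; cv2.imwrite("pics/sc1.png",cv2.resize(a,None,fx=5.5,fy=5.5,interpolation=cv2.INTER_CUBIC))
a=cv2.imread("pics/side0.png")[170:290,155:300]; cv2.imwrite("pics/sd1.png",cv2.resize(a,None,fx=5,fy=5,interpolation=cv2.INTER_CUBIC))
E
```

```text
(no output)
```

View pics/sc1.png

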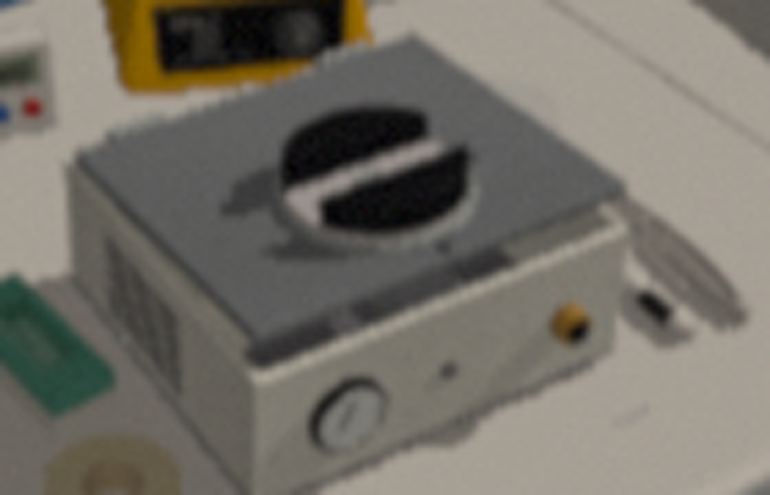

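View pics/sd1.png

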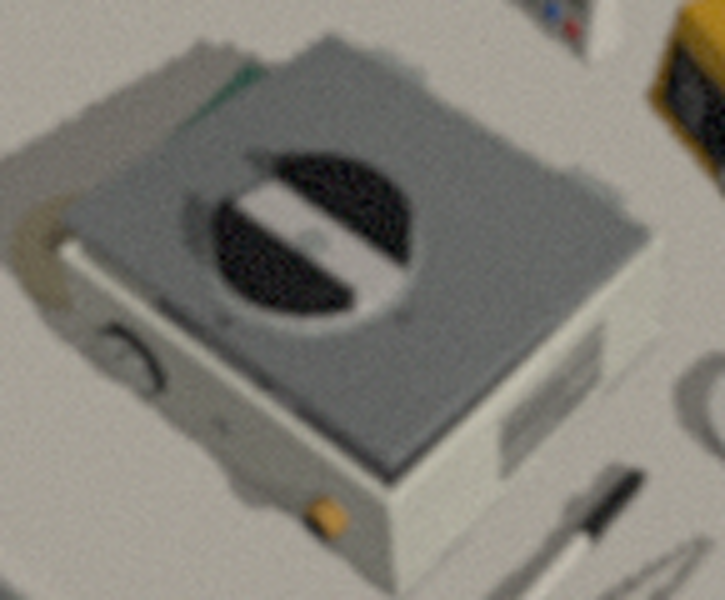

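```bash
cat > h.py <<'E'
import numpy as np
from rig import *
def ray(n,u,v):
    c=calibration(n);K=c["intrinsics"];R=c["R"];t=c["t"]
    d=R.T@np.linalg.solve(K,[u,v,1]);return -R.T@t,d
def tri(a,b):
    (o,d),(p,e)=a,b
    s=np.linalg.lstsq(np.c_[d,-e],p-o,rcond=None)[0]
    A=o+s[0]*d;B=p+s[1]*e
    return (A+B)/2,np.linalg.norm(A-B)
def onz(r,z): o,d=r; return o+d*(z-o[2])/d[2]
SC=lambda U,V: ray("scene",225+(U+.5)/5.5-.5,180+(V+.5)/5.5-.5)
SD=lambda U,V: ray("side",155+(U+.5)/5-.5,170+(V+.5)/5-.5)
E
python3 - <<'E'
from h import *
for n,a,b in [("dialtop",(376,170),(313,235)),("FL",(252,352),(68,230)),("FR",(622,187),(392,475)),("BR",(410,35),(652,238)),("BL",(75,155),(330,38))]:
    print(n,tri(SC(*a),SD(*b)))
for z in (.124,):
    for p in [(272,180),(408,268),(232,205),(357,292),(316,238)]: print("side",p,onz(SD(*p),z))
    for p in [(427,137),(285,183),(467,150),(325,205)]: print("scene",p,onz(SC(*p),z))
# cloud
for n in("scene","side"):
    D=np.load(n+"0.npy");c=calibration(n);K=c["intrinsics"]
    v,u=np.mgrid[:384,:512];P=np.stack([(u-K[0,2])/K[0,0]*D,(v-K[1,2])/K[1,1]*D,D],-1)
    X=(P-c["t"])@c["R"];np.save(n+"X.npy",X)
    for q in ([(293,211),(285,206),(300,217),(303,200)] if n=="scene" else [(218,217),(224,208),(208,221),(230,235)]): print(n,q,X[q[1],q[0]])
E
```

```text
dialtop (array([ 0.47478878, -0.05363023,  0.11470658]), np.float64(0.00012556372815076067))
FL (array([0.42510835, 0.04696789, 0.09442631]), np.float64(0.0012204195287709952))
FR (array([ 0.4124764 , -0.14812892,  0.10169351]), np.float64(0.004965883352860711))
BR (array([ 0.57954914, -0.15677725,  0.0881636 ]), np.float64(0.0030509465690543003))
BL (array([0.58884345, 0.03773153, 0.08918949]), np.float64(0.001299826666381792))
side (272, 180) [ 0.48183885 -0.02532009  0.124     ]
side (408, 268) [ 0.47935204 -0.10197406  0.124     ]
side (232, 205) [ 0.46129783 -0.02124019  0.124     ]
side (357, 292) [ 0.45743949 -0.09330649  0.124     ]
side (316, 238) [ 0.46886683 -0.06144707  0.124     ]
scene (427, 137) [ 0.47199097 -0.07979925  0.124     ]
scene (285, 183) [ 0.48051101 -0.00765504  0.124     ]
scene (467, 150) [ 0.45441175 -0.08860464  0.124     ]
scene (325, 205) [ 0.45831998 -0.01323334  0.124     ]
scene (293, 211) [ 0.47547955 -0.0543411   0.112436  ]
scene (285, 206) [ 0.49031099 -0.04033769  0.12462638]
scene (300, 217) [ 0.43391352 -0.0430185   0.12648584]
scene (303, 200) [ 0.50636883 -0.11065768  0.10406952]
side (218, 217) [ 0.47514214 -0.05548338  0.11429184]
side (224, 208) [ 0.49625912 -0.05487105  0.12324698]
side (208, 221) [ 0.44543686 -0.05631551  0.1308948 ]
side (230, 235) [ 0.45851648 -0.1015566   0.10609321]
```

```bash
python3 - <<'E'
from h import *
from scipy.spatial.transform import Rotation as Ro
X=np.concatenate([np.load(n+"X.npy").reshape(-1,3) for n in("scene","side")])
m=(X[:,2]>.14)&(X[:,0]>.15)&(X[:,0]<.85)&(np.abs(X[:,1])<.75)
H,xe,ye=np.histogram2d(X[m,0],X[m,1],bins=[14,15],range=[[.15,.85],[-.75,.75]],weights=None)
Z=np.zeros_like(H)
for x,y,z in X[m]: 
    i,j=int((x-.15)/.05),int((y+.75)/.1); Z[i,j]=max(Z[i,j],z) if i<14 and j<15 else 0
print(np.round(ye,2));
for i in range(14): print(round(xe[i],2),(Z[i]*100).astype(int))
Rt=Ro.from_rotvec(readout.get_orientation()).as_matrix(); print(Rt)
print(readout.get_wrist_force())
for yaw in (-.06,):
  for s in (1,-1):
    for cam in (-.1,0,.4,.8,1.2,1.571,1.75):
      a=-np.pi/2-.06-cam
      x=s*np.array([np.cos(a),np.sin(a),0]);y=np.array([0,0,-1.]);z=np.cross(x,y)
      rv=Ro.from_matrix(np.c_[x,y,z]).as_rotvec()
      q=inverse_kinematics([.475,-.0545,.1],rv); print(s,cam,None if q is None else np.round(q,2))
E
```

```text
[-0.75 -0.65 -0.55 -0.45 -0.35 -0.25 -0.15 -0.05  0.05  0.15  0.25  0.35
  0.45  0.55  0.65  0.75]
0.15 [ 0  0  0  0  0  0  0  0  0  0 64 64 34  0  0]
0.2 [ 0  0  0  0  0  0  0  0  0  0  0  0 34  0  0]
0.25 [0 0 0 0 0 0 0 0 0 0 0 0 0 0 0]
0.3 [0 0 0 0 0 0 0 0 0 0 0 0 0 0 0]
0.35 [0 0 0 0 0 0 0 0 0 0 0 0 0 0 0]
0.4 [0 0 0 0 0 0 0 0 0 0 0 0 0 0 0]
0.45 [ 0 16 17  0  0  0  0  0  0  0 15 15 15 15 15]
0.5 [ 0 21 20 17  0  0  0  0  0  0 15  0  0  0 15]
0.55 [ 0 21 23 16  0  0  0  0  0  0 15  0  0  0 15]
0.6 [ 0  0 25 19  0  0  0  0  0  0 15  0  0  0 15]
0.65 [ 0 26 25 19  0  0  0  0  0  0 15  0  0  0 15]
0.7 [ 0 26 26 17  0  0  0  0 31  0 15  0  0  0 15]
0.75 [20 26 25 17  0  0  0 27 35 34 15  0  0  0 15]
0.8 [ 0 24 23 16  0  0  0 34 34 34 38 39 38 31 29]
[[ 3.75298785e-01 -3.56588181e-04 -9.26903822e-01]
 [ 9.26903168e-01 -1.10444229e-03  3.75298945e-01]
 [-1.15753895e-03 -9.99999327e-01 -8.39731354e-05]]
[ 0.6216515  -0.16478241 -0.2846353 ]
1 -0.1 [-0.74  0.4   0.95  2.09 -0.43  0.86 -1.07]
1 0 [-0.75  0.41  0.98  2.09 -0.45  0.86 -1.15]
1 0.4 [-0.91  0.58  1.27  2.1  -0.68  0.97 -1.3 ]
1 0.8 [-0.91  0.58  1.27  2.1  -0.68  0.97 -1.7 ]
1 1.2 [-0.91  0.58  1.27  2.1  -0.68  0.97 -2.1 ]
1 1.571 [-0.91  0.58  1.27  2.1  -0.68  0.97 -2.47]
1 1.75 [ 0.94  0.59 -1.23  2.    0.66  1.03  2.3 ]
-1 -0.1 [-0.43  0.3   0.53  2.08 -0.21  0.81  1.84]
-1 0 [-0.44  0.3   0.54  2.08 -0.21  0.81  1.75]
-1 0.4 [-0.47  0.31  0.59  2.08 -0.23  0.82  1.37]
-1 0.8 [-0.51  0.32  0.63  2.08 -0.26  0.82  0.99]
-1 1.2 [-0.53  0.32  0.67  2.08 -0.27  0.82  0.61]
-1 1.571 [-0.56  0.33  0.71  2.08 -0.29  0.82  0.26]
-1 1.75 [-0.58  0.33  0.73  2.08 -0.3   0.83  0.09]
```

```bash
cat >> h.py <<'E'
from scipy.spatial.transform import Rotation as Ro
def rot(cam,base=-np.pi/2-.06):
    a=base-cam
    x=-np.array([np.cos(a),np.sin(a),0]);y=np.array([0,0,-1.]);z=np.cross(x,y)
    return Ro.from_matrix(np.c_[x,y,z]).as_rotvec()
E
python3 - <<'E'
from h import *
import cv2
r.move_pose([.30,.4,.30],rot(0)); print(readout.get_time_s())
r.move_pose([.475,-.0545,.22],rot(0))
eoat.command_gripper(0.5)
print(readout.get_time_s(),readout.get_width(),np.round(readout.get_joint_positions(),2),readout.get_ee_pos(),Ro.from_rotvec(readout.get_orientation()).as_matrix().round(3))
print(readout.get_wrist_force())
p,d=capture("wrist");cv2.imwrite("pics/w1.png",cv2.resize(p[:,:,::-1],None,fx=1.5,fy=1.5,interpolation=cv2.INTER_CUBIC))
E
```

```text
1.025
3.6417 0.50067104360376 [-0.49  0.13  0.56  1.94 -0.08  1.09  1.62] [ 0.47498906 -0.05452151  0.22001121] [[ 0.06   0.    -0.998]
 [ 0.998  0.     0.06 ]
 [ 0.    -1.    -0.   ]]
[-0.29123583 -0.0730445  -0.5558936 ]
```

View pics/w1.png

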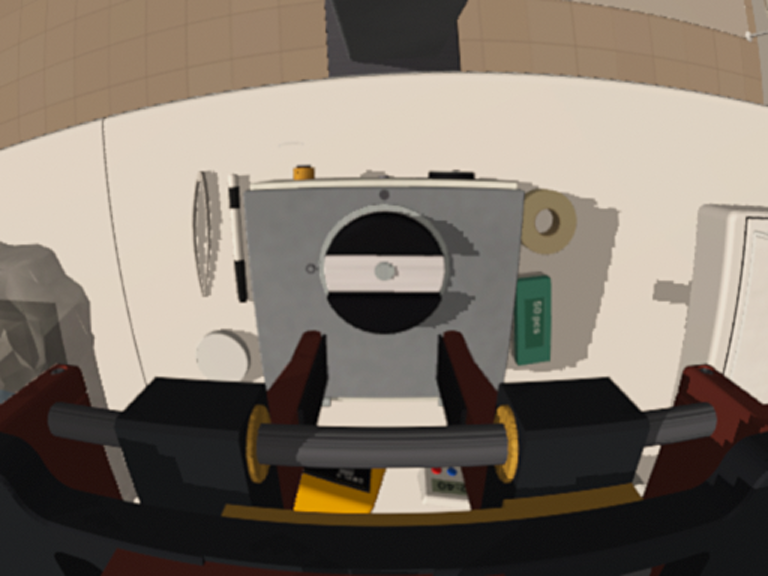

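The slot is horizontal in the wrist view, with the pin at (385,271), so it is aligned with the tool. I'll locate the pin from this ray together with the side view.

```bash
cat >> h.py <<'E'
def wray(u,v,pos,R):
    c=calibration("wrist");K=c["intrinsics"];M=c["mount"]
    a=np.array([u-K[0,2],v-K[1,2]]);rr=np.linalg.norm(a);th=rr/K[0,0]
    d=np.r_[a/rr*np.sin(th),np.cos(th)]
    return pos+R@M[:3,3],R@M[:3,:3]@d
E
python3 - <<'E'
from h import *
pos=readout.get_ee_pos();R=Ro.from_rotvec(readout.get_orientation()).as_matrix()
f=lambda U,V:wray((U+.5)/1.5-.5,(V+.5)/1.5-.5,pos,R)
print(tri(f(385.5,271),SD(316,238)))
for z in(.105,.108,.111): print(onz(f(385.5,271),z))
print("lobes at .124",[onz(f(*p),.124).round(4) for p in [(327,255),(443,255),(328,292),(440,292)]])
print("disc",[onz(f(*p),.124).round(4) for p in [(385,211),(385,334)]])
E
```

```text
(array([ 0.47465922, -0.05241439,  0.11041255]), np.float64(0.00420893173096864))
[ 0.47404917 -0.05145746  0.105     ]
[ 0.47332749 -0.05143979  0.108     ]
[ 0.47260581 -0.05142211  0.111     ]
lobes at .124 [array([ 0.4563, -0.0892,  0.124 ]), array([ 0.4608, -0.0128,  0.124 ]), array([ 0.4817, -0.0908,  0.124 ]), array([ 0.4861, -0.0155,  0.124 ])]
disc [array([ 0.4297, -0.0494,  0.124 ]), array([ 0.5141, -0.0542,  0.124 ])]
```

```bash
python3 - <<'E'
from h import *
import cv2
x,y=.4728,-.0530
r.servo_line([x,y,.135],rot(0),v=.1)
print(readout.get_wrist_force())
hit=r.servo_line([x,y,.113],v=.04,threshold=10); print(hit,readout.get_ee_pos(),readout.get_wrist_force())
if not hit:
    hit=r.servo_line([x,y,.096],v=.02,threshold=15); print(hit,readout.get_ee_pos(),readout.get_wrist_force())
r.hold(.2);print(readout.get_wrist_force(),readout.get_ee_pos(),readout.get_moment(),readout.get_time_s())
p,d=capture("wrist");cv2.imwrite("pics/w2.png",cv2.resize(p[:,:,::-1],None,fx=1.5,fy=1.5,interpolation=cv2.INTER_CUBIC))
p,d=capture("side");cv2.imwrite("pics/s2.png",cv2.resize(p[120:300,120:330,::-1],None,fx=3,fy=3,interpolation=cv2.INTER_CUBIC))
E
```

```text
[0.26526381 0.29331642 0.77163628]
False [ 0.47279635 -0.0530805   0.11293965] [-0.02848518  0.72866344  0.19551348]
False [ 0.47287143 -0.05304427  0.09607838] [-1.39600257  0.02098865 -0.58850597]
[0.11134928 0.35595927 0.40998363] [ 0.47291782 -0.05300021  0.09611774] [ 0.02637618  0.02599933 -0.02014232] 6.5917
```

View pics/w2.png

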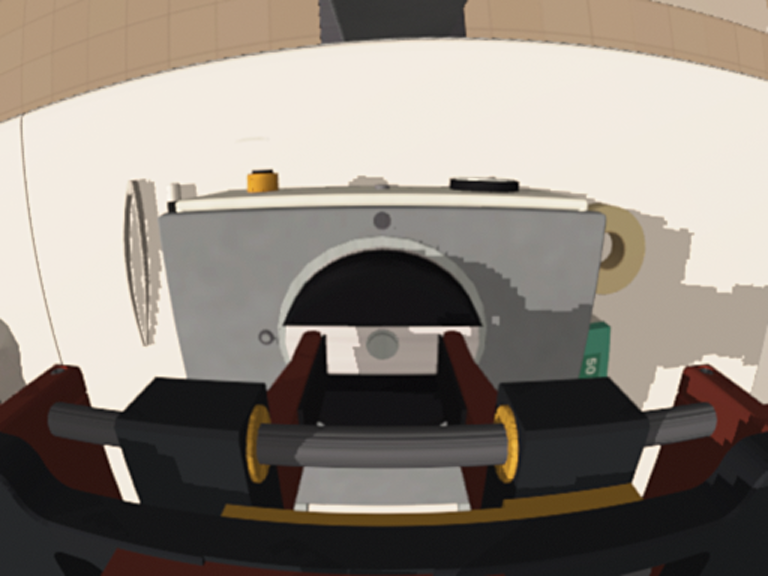

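View pics/s2.png

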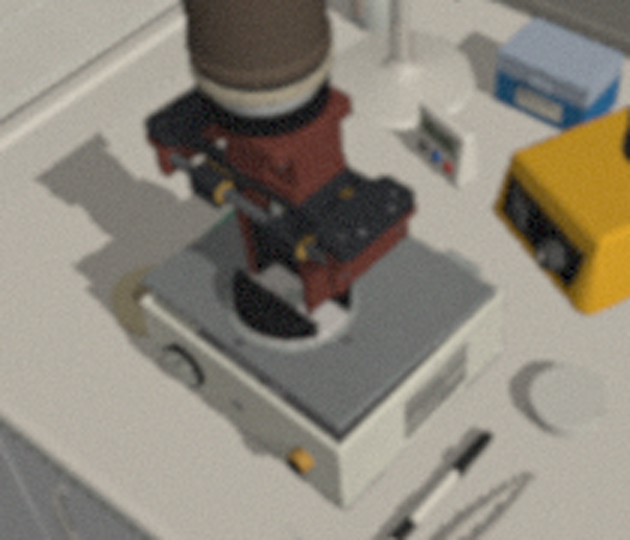

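No contact yet at z=0.096. The fingers are inside the slot at about (315,340) and (455,340), so I'll keep going down against a force threshold.

```bash
python3 - <<'E'
from h import *
import cv2
x,y=.4728,-.0530
for z in (.092,.088,.084,.080):
    hit=r.servo_line([x,y,z],v=.02,threshold=14); print(z,hit,readout.get_ee_pos().round(4),readout.get_wrist_force().round(2))
    if hit: break
    r.hold(.1); f=readout.get_wrist_force(); print(f.round(2))
    if abs(f[2])>9: break
print(readout.get_moment(),readout.get_time_s())
p,d=capture("wrist");cv2.imwrite("pics/w3.png",cv2.resize(p[:,:,::-1],None,fx=1.5,fy=1.5,interpolation=cv2.INTER_CUBIC))
p,d=capture("side");cv2.imwrite("pics/s3.png",cv2.resize(p[120:300,120:330,::-1],None,fx=3,fy=3,interpolation=cv2.INTER_CUBIC))
E
```

```text
0.092 False [ 0.4726 -0.053   0.0918] [0.38 0.29 0.11]
[ 1.19 -0.42 -1.02]
0.088 False [ 0.4726 -0.053   0.0878] [-0.41  0.38  0.03]
[0.34 0.82 0.68]
0.084 False [ 0.4726 -0.053   0.0838] [-0.15  0.2   0.07]
[0.76 0.15 0.71]
0.08 False [ 0.4727 -0.053   0.0799] [0.01 0.13 0.77]
[-0.14 -0.35  0.56]
[-0.01168709  0.08223991  0.02073478] 8.4917
```

View pics/w3.png

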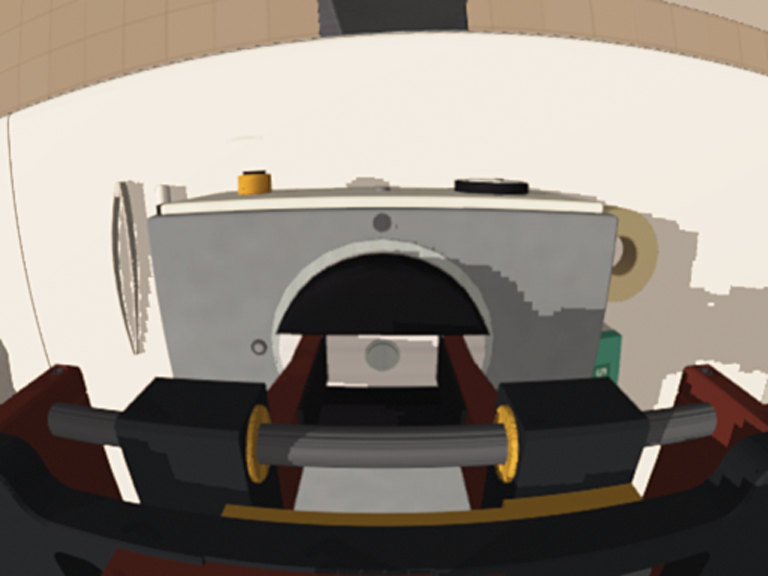

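View pics/s3.png

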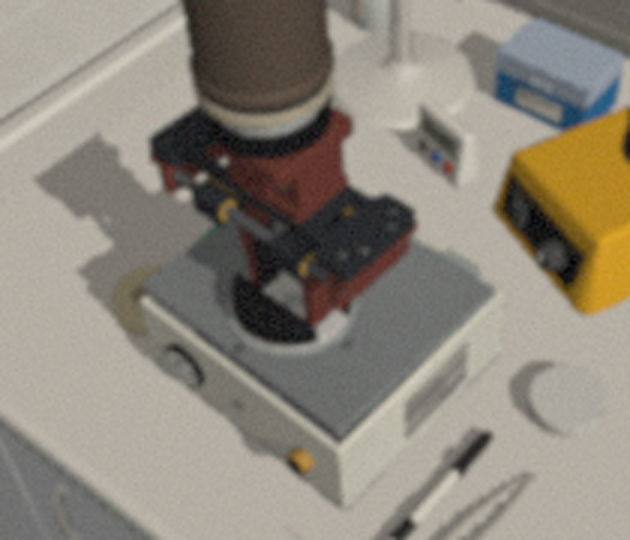

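```bash
python3 - <<'E'
from h import *
R=Ro.from_rotvec(readout.get_orientation()).as_matrix()
g=lambda U,V,z:wray((U+.5)/1.5-.5,(V+.5)/1.5-.5,np.array([.4728,-.053,z]),R)
a0=wray(256.67,180.5,np.array([.475,-.0545,.22]),R)
w2=g(382,345,.096);w3=g(382,355,.080)
print(tri(a0,w2),tri(a0,w3),tri(w2,w3))
for z in (.09,.1,.108): print(z,onz(w2,z),onz(w3,z))
# finger tips apparent: where would TCP project
c=calibration("wrist");K=c["intrinsics"];M=np.linalg.inv(c["mount"])
for p in ([-.022,0,0],[.022,0,0],[.022,0,.01],[.022,-.02,.01]):
    q=M[:3,:3]@p+M[:3,3];th=np.arctan2(np.hypot(*q[:2]),q[2]);s=th*K[0,0]/np.hypot(*q[:2])
    print(p,((q[:2]*s+K[:2,2])*1.5).round())
print(readout.get_effort().round(1))
E
```

```text
(array([ 0.47198408, -0.05200586,  0.11334001]), np.float64(0.0008977341913962334)) (array([ 0.47492587, -0.05213291,  0.10110304]), np.float64(0.0009931427614991782)) (array([ 0.51297535, -0.05486015,  0.01664345]), np.float64(3.620569261397504e-06))
0.09 [ 0.48184188 -0.053033    0.09      ] [ 0.47988392 -0.05292079  0.09      ]
0.1 [ 0.47759774 -0.05278417  0.1       ] [ 0.4753729  -0.05265617  0.1       ]
0.108 [ 0.47420243 -0.05258511  0.108     ] [ 0.47176408 -0.05244447  0.108     ]
[-0.022, 0, 0] [333. 332.]
[0.022, 0, 0] [428. 332.]
[0.022, 0, 0.01] [429. 311.]
[0.022, -0.02, 0.01] [434. 327.]
[ -0.  -40.5   5.  -21.7   0.    0.   -0. ]
```

```bash
python3 - <<'E'
import cv2,numpy as np
from h import *
s0=cv2.imread("pics/side0.png")[120:300,120:330]; s0=cv2.resize(s0,None,fx=3,fy=3,interpolation=cv2.INTER_CUBIC)
s2=cv2.imread("pics/s2.png");s3=cv2.imread("pics/s3.png")
c=[x[270:470,120:400] for x in (s0,s2,s3)]
cv2.imwrite("pics/cmp.png",cv2.resize(np.vstack([np.hstack(c[:2]),np.hstack([c[2],cv2.absdiff(c[1],c[2])*3])]),None,fx=1.4,fy=1.4))
p,d=capture("scene");cv2.imwrite("pics/sc3.png",cv2.resize(p[150:270,225:365,::-1],None,fx=5,fy=5,interpolation=cv2.INTER_CUBIC))
E
```

```text
(no output)
```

View pics/cmp.png

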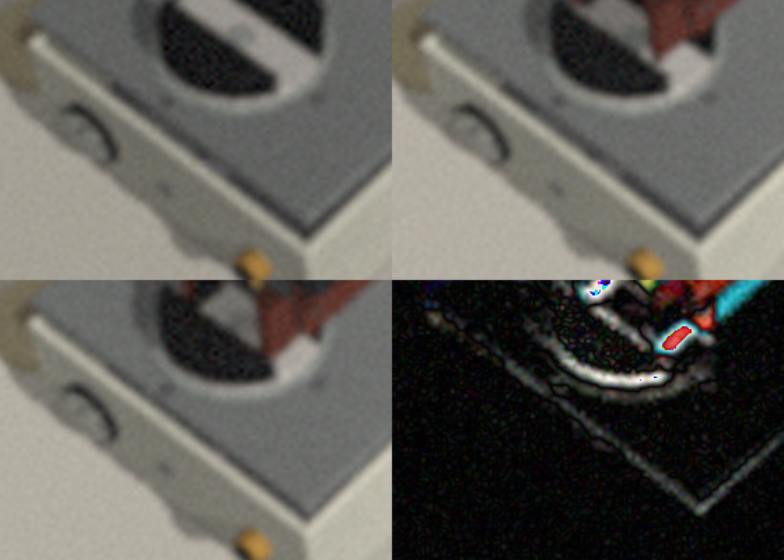

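View pics/sc3.png

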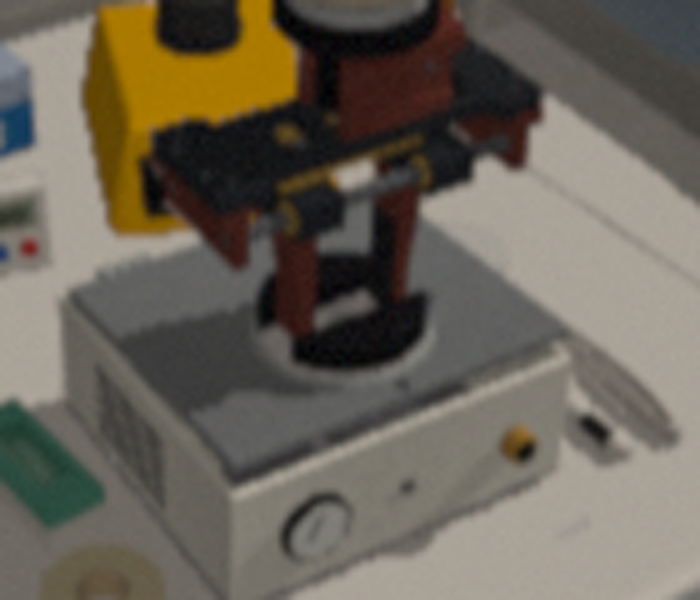

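The hatch has visibly gone down between s2 and s3: the dial arc at about (620,380) in the difference picture moved, and the front gap is narrower. The wrist force still reads about 0, so I shouldn't trust the threshold. I'll step down 1 mm at a time and watch the force, the effort and the pictures.

```bash
python3 - <<'E'
from h import *
import cv2
x,y=.4728,-.0530
def st(): 
    F=np.mean([readout.get_wrist_force() for _ in range(8)],0);E=readout.get_effort();p=readout.get_ee_pos()
    print(p.round(4),F.round(2),E.round(2),round(readout.get_time_s(),2)); return F
st()
for z in (.079,.078,.077,.076,.075):
    hit=r.servo_line([x,y,z],v=.02,threshold=14);F=st()
    if hit or abs(F[2])>9: break
p,d=capture("wrist");cv2.imwrite("pics/w4.png",cv2.resize(p[:,:,::-1],None,fx=1.5,fy=1.5,interpolation=cv2.INTER_CUBIC))
p,d=capture("side");s3=cv2.imread("pics/s3.png");s4=cv2.resize(p[120:300,120:330,::-1],None,fx=3,fy=3,interpolation=cv2.INTER_CUBIC)
cv2.imwrite("pics/s4.png",s4)
c=[a[270:470,120:400] for a in (s3,s4)]
cv2.imwrite("pics/cmp2.png",cv2.resize(np.hstack([c[1],cv2.absdiff(*c)*3]),None,fx=1.4,fy=1.4))
E
```

```text
[ 0.4728 -0.053   0.08  ] [-0.24  1.5   0.64] [-2.000e-02 -4.051e+01  4.960e+00 -2.166e+01  1.000e-02  1.000e-02
 -0.000e+00] 8.64
[ 0.4727 -0.053   0.079 ] [-1.17 -0.42  1.81] [-3.000e-02 -4.030e+01  4.940e+00 -2.173e+01 -2.000e-02 -2.100e-01
  1.000e-02] 8.89
[ 0.4726 -0.053   0.0779] [-1.4   0.74  0.82] [-4.000e-02 -4.032e+01  4.950e+00 -2.189e+01 -4.000e-02 -3.700e-01
  1.000e-02] 9.14
[ 0.4727 -0.053   0.0769] [-0.91 -0.27  1.76] [-4.000e-02 -4.039e+01  4.970e+00 -2.192e+01 -5.000e-02 -4.300e-01
  1.000e-02] 9.39
[ 0.4727 -0.053   0.0759] [-2.4   0.2   1.12] [-6.000e-02 -4.033e+01  4.960e+00 -2.197e+01 -7.000e-02 -5.600e-01
  1.000e-02] 9.64
[ 0.4727 -0.053   0.0749] [-2.28  0.6   1.63] [-7.000e-02 -4.028e+01  4.940e+00 -2.205e+01 -9.000e-02 -7.000e-01
  1.000e-02] 9.89
```

View pics/cmp2.png

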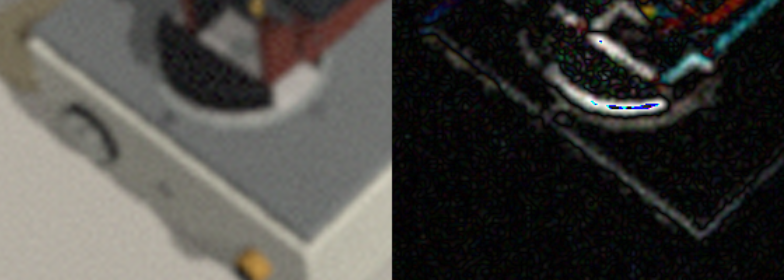

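View pics/w4.png

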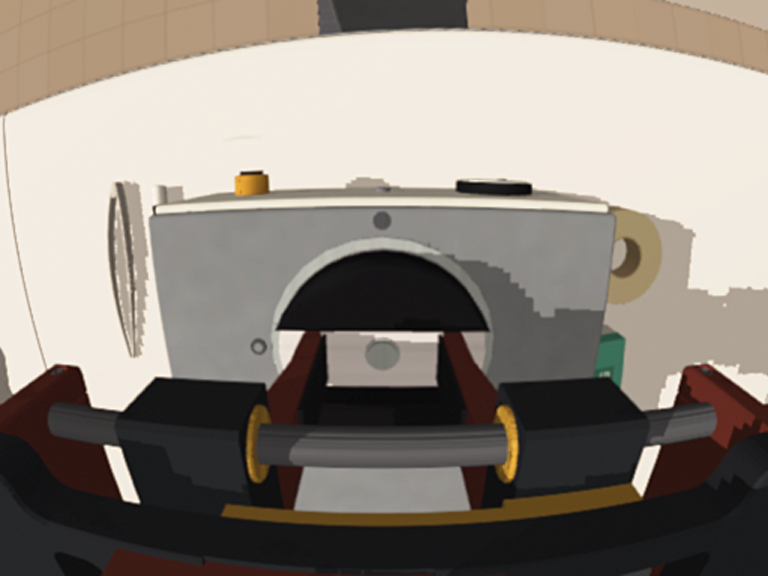

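The hatch follows the tool: the pin stays at (382,354) in the wrist view, and the front gap is almost gone. I'll step down to the seat until the force rises.

```bash
python3 - <<'E'
from h import *
import cv2
x,y=.4728,-.0530
def st(): 
    F=np.mean([readout.get_wrist_force() for _ in range(8)],0);E=readout.get_effort();p=readout.get_ee_pos()
    print(p.round(4),F.round(2),E[[1,3,5]].round(2),round(readout.get_time_s(),2)); return F
for z in (.0743,.0736,.0729,.0722,.0715,.0708,.070):
    hit=r.servo_line([x,y,z],v=.02,threshold=14);F=st()
    if hit or abs(F[2])>8: break
p,d=capture("wrist");cv2.imwrite("pics/w5.png",cv2.resize(p[:,:,::-1],None,fx=1.5,fy=1.5,interpolation=cv2.INTER_CUBIC))
p,d=capture("side");s3=cv2.imread("pics/s4.png");s4=cv2.resize(p[120:300,120:330,::-1],None,fx=3,fy=3,interpolation=cv2.INTER_CUBIC)
cv2.imwrite("pics/s5.png",s4)
c=[a[270:470,120:400] for a in (s3,s4)]
cv2.imwrite("pics/cmp3.png",cv2.resize(np.hstack([c[1],cv2.absdiff(*c)*3]),None,fx=1.4,fy=1.4))
E
```

```text
[ 0.4728 -0.053   0.0743] [-2.49 -0.42  3.87] [-40.12 -22.19  -0.9 ] 10.24
[ 0.4727 -0.053   0.0735] [-2.72 -0.12  3.75] [-40.12 -22.29  -0.99] 10.49
[ 0.4726 -0.053   0.0728] [-3.25 -0.38  4.05] [-40.01 -22.47  -1.19] 10.74
[ 0.4727 -0.053   0.0726] [-5.98  0.29 11.32] [-37.15 -21.87  -2.1 ] 10.99
```

View pics/cmp3.png

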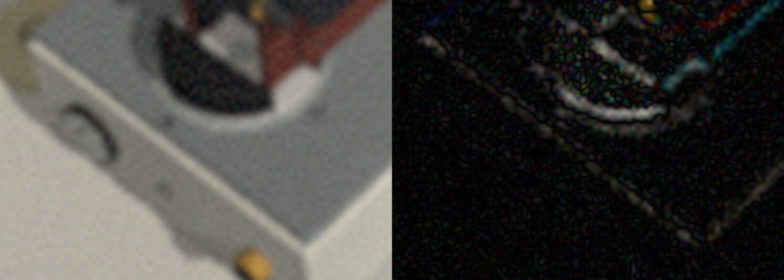

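View pics/w5.png

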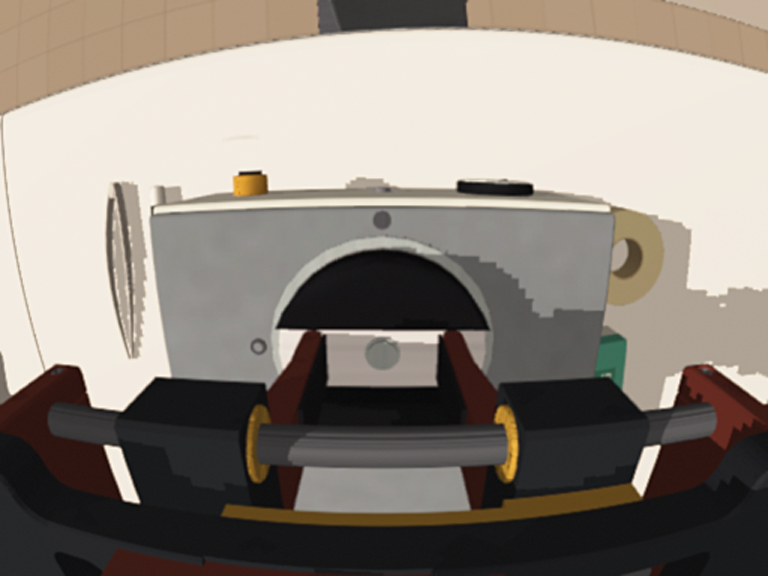

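The hatch is seated: Fz is 11 N and the gap is closed. Now I'll turn in steps, watching moment and force.

```bash
python3 - <<'E'
from h import *
import cv2
x,y,z=.4728,-.0530,.0722
for c in (.15,.3,.5,.7,.9):
    r.servo_line([x,y,z],rot(c),v=.1)
    F=np.mean([readout.get_wrist_force() for _ in range(8)],0);M=readout.get_moment()
    print(c,readout.get_ee_pos().round(4),F.round(1),M.round(2),round(readout.get_time_s(),2))
    if F[2]<6: z-=.0004
    if F[2]>20: z+=.0004
    if abs(M[2])>2 or np.linalg.norm(F)>40: print("stop");break
p,d=capture("wrist");cv2.imwrite("pics/w6.png",cv2.resize(p[:,:,::-1],None,fx=1.5,fy=1.5,interpolation=cv2.INTER_CUBIC))
E
```

```text
0.15 [ 0.4734 -0.0533  0.0727] [-3.8 -1.2  9.1] [-0.08  1.01 -0.04] 11.39
0.3 [ 0.4732 -0.0536  0.0727] [-4.2 -1.8  9.6] [-0.33  1.   -0.02] 11.69
0.5 [ 0.4731 -0.054   0.0727] [-4.7 -2.3  9.7] [-0.65  1.15 -0.05] 12.04
0.7 [ 0.4728 -0.0543  0.0727] [-4.9 -4.2 12.9] [-0.84  1.37 -0.06] 12.39
0.9 [ 0.4725 -0.0546  0.0726] [-7.2 -5.8 12.6] [-1.02  1.62 -0.06] 12.74
```

View pics/w6.png

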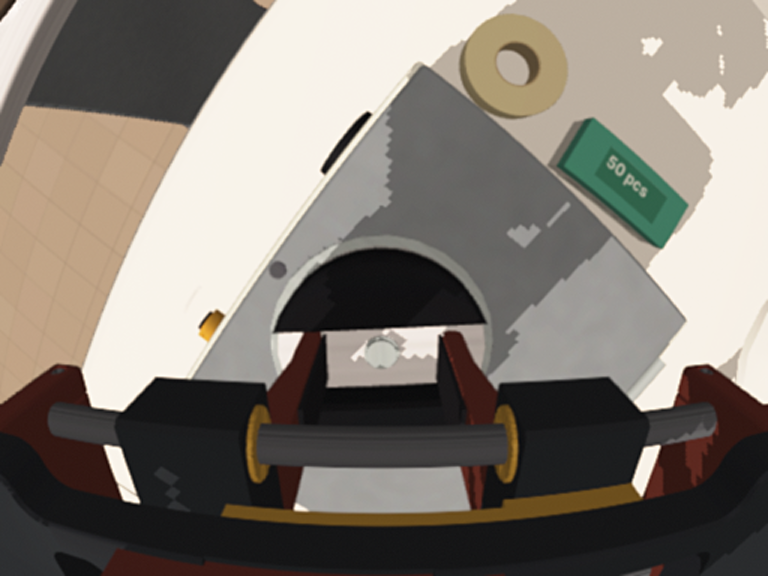

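The dial follows, with the slot tilted only about 0.03 rad behind the tool. I'll continue to the stop.

```bash
python3 - <<'E'
from h import *
import cv2
x,y,z=.4726,-.0535,.0720
for c in (1.05,1.2,1.35,1.47,1.57,1.63,1.69,1.75):
    r.servo_line([x,y,z],rot(c),v=.1)
    F=np.mean([readout.get_wrist_force() for _ in range(8)],0);M=readout.get_moment()
    print(c,readout.get_ee_pos().round(4),F.round(1),M.round(2),round(readout.get_time_s(),2))
    if F[2]<8: z-=.0004
    if F[2]>22: z+=.0004
    if abs(M[2])>1.5 or np.linalg.norm(F)>40: print("stop");break
p,d=capture("wrist");cv2.imwrite("pics/w7.png",cv2.resize(p[:,:,::-1],None,fx=1.5,fy=1.5,interpolation=cv2.INTER_CUBIC))
E
```

```text
1.05 [ 0.4722 -0.0547  0.0726] [-8.  -3.8 16.7] [-0.73  1.94 -0.06] 13.09
1.2 [ 0.4718 -0.0549  0.0725] [-9.3 -3.5 18.1] [-0.86  2.19 -0.04] 13.39
1.35 [ 0.4716 -0.0549  0.0725] [-11.2  -3.7  19.2] [-0.89  2.47 -0.07] 13.69
1.47 [ 0.4714 -0.0549  0.0725] [-11.4  -3.   20.7] [-0.85  2.62 -0.05] 13.96
1.57 [ 0.4711 -0.0549  0.0725] [-12.   -3.6  20.1] [-0.79  2.84  0.01] 14.21
1.63 [ 0.4714 -0.0545  0.0725] [-11.1  -2.3  20. ] [-0.54  2.6  -0.06] 14.46
1.69 [ 0.4723 -0.0531  0.0725] [-8.1  2.1 17.9] [ 0.47  1.92 -0.06] 14.71
1.75 [ 0.4724 -0.0529  0.0726] [-7.8  1.1 17.4] [0.39 1.96 2.05] 14.96
stop
```

View pics/w7.png

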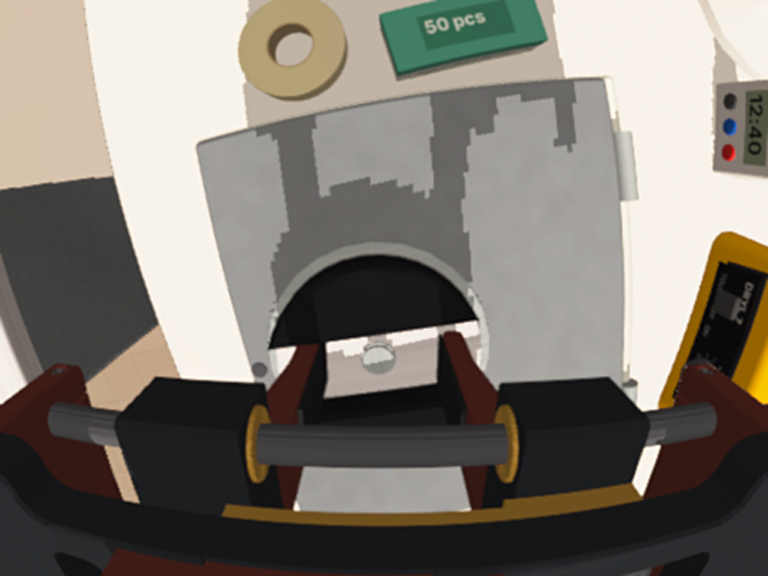

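Moment is 2 N m at 1.75 and the slot lags the tool by about 0.13 rad, so the dial is on its stop. I'll back off to centre the fingers, lift, and look.

```bash
python3 - <<'E'
from h import *
import cv2
r.servo_line([.4726,-.0535,.0722],rot(1.62),v=.1)
print(readout.get_wrist_force().round(1),readout.get_moment().round(2))
for z in (.075,.085,.11,.17):
    r.servo_line([.4726,-.0535,z],v=.06); print(z,readout.get_wrist_force().round(1))
r.servo_line([.4726,-.0535,.22],rot(1.57),v=.1);print(readout.get_time_s(),readout.get_ee_pos())
r.hold(.3)
p,d=capture("wrist");cv2.imwrite("pics/w8.png",cv2.resize(p[:,:,::-1],None,fx=1.5,fy=1.5,interpolation=cv2.INTER_CUBIC))
p,d=capture("side");cv2.imwrite("pics/s8.png",cv2.resize(p[120:300,120:330,::-1],None,fx=3,fy=3,interpolation=cv2.INTER_CUBIC))
E
```

```text
[-3.9  2.7 10.2] [0.34 1.19 0.07]
0.075 [-0.   1.6  1.3]
0.085 [0.  1.3 0.7]
0.11 [-0.6 -0.4 -0.2]
0.17 [-0.   1.1 -0.6]
18.225 [ 0.47238588 -0.0531747   0.21970698]
```

View pics/w8.png

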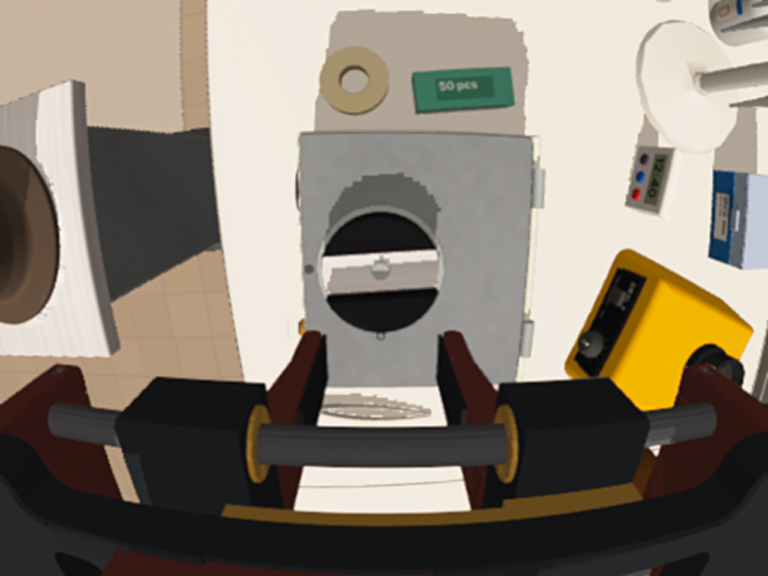

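View pics/s8.png

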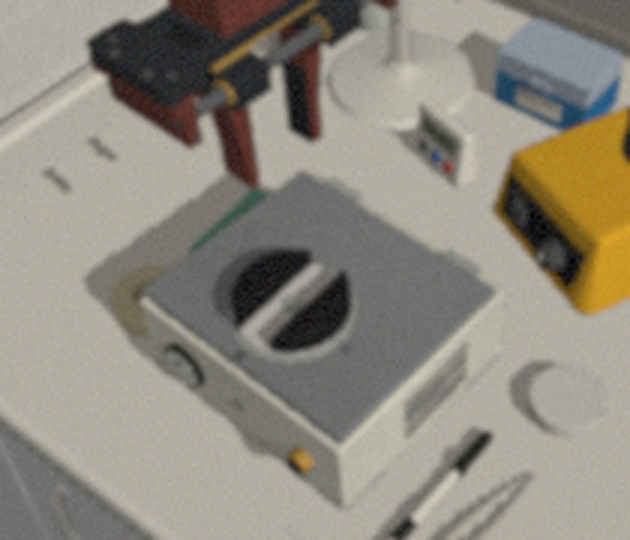

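```bash
python3 - <<'E'
from h import *
import cv2
a=cv2.imread("pics/w8.png")[190:350,290:470];cv2.imwrite("pics/w8c.png",cv2.resize(a,None,fx=4,fy=3.7,interpolation=cv2.INTER_CUBIC)[:600])
b=cv2.imread("pics/s8.png")[250:460,130:370];cv2.imwrite("pics/s8c.png",cv2.resize(b,None,fx=2.8,fy=2.8))
pos=readout.get_ee_pos();R=Ro.from_rotvec(readout.get_orientation()).as_matrix()
f=lambda U,V,z:onz(wray((U+.5)/1.5-.5,(V+.5)/1.5-.5,pos,R),z)
for p,q in (((330,258),(437,250)),((328,297),(437,290))):
    d=f(*p,.115)-f(*q,.115);print(np.arctan2(-d[1],-d[0]))
d=f(301,133,.093)-f(533,135,.093);print("unit edge",np.arctan2(-d[1],-d[0]))
d=f(309,268,.093)-f(381,268,.099);print("mark",np.arctan2(-d[1],-d[0]))
E
```

```text
0.01795253001321305
0.008534130136165559
unit edge -0.048865543600567996
mark -0.03444882469370737
```

View pics/w8c.png

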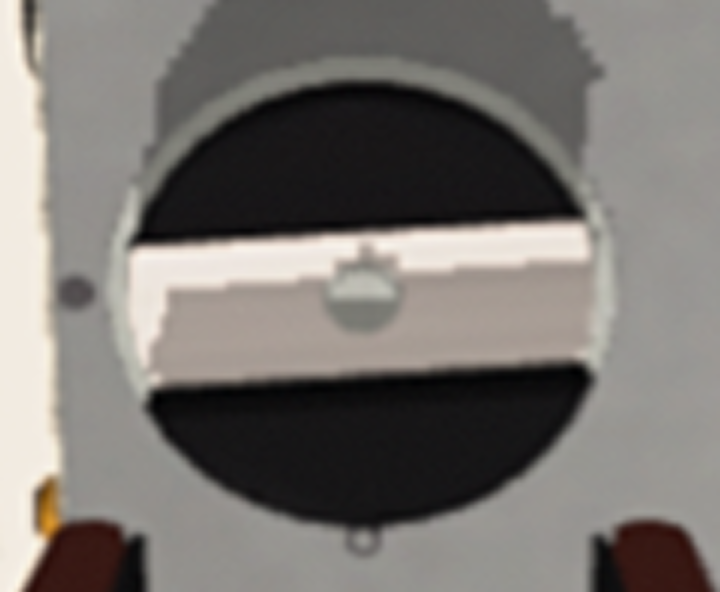

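View pics/s8c.png

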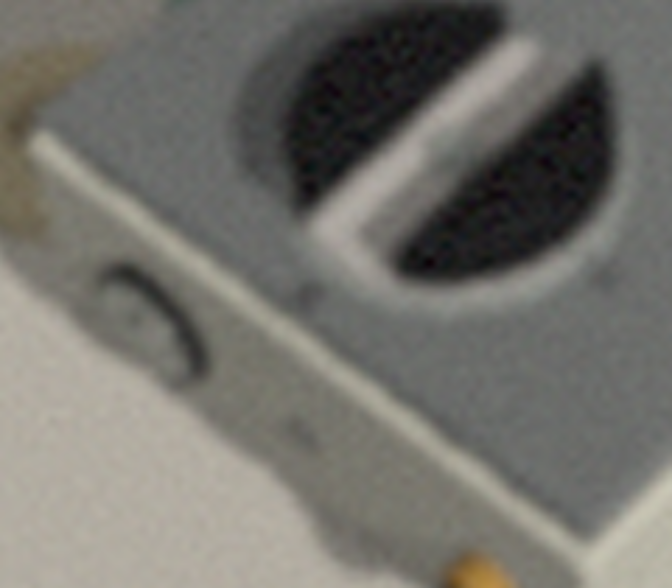

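```bash
python3 - <<'E'
from h import *
import cv2
a=cv2.imread("pics/side0.png")[210:320,130:330].astype(int)
p,_=capture("side"); b=p[210:320,130:330,::-1].astype(int)
cv2.imwrite("pics/fin.png",cv2.resize(np.hstack([b,np.clip(np.abs(a-b)*3,0,255)]).astype(np.uint8),None,fx=2,fy=2))
workorder.finish_job(); print(readout.get_time_s())
E
```

```text
the job is handed in; nothing more can be done
the job is handed in; nothing more can be done
```

View pics/fin.png

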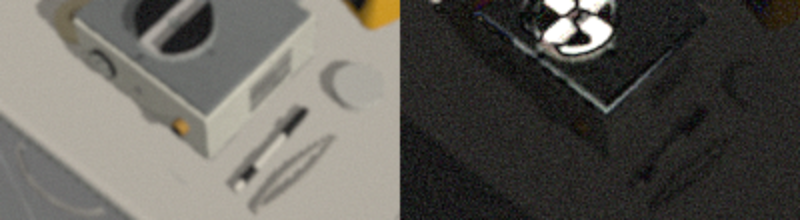

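The hatch is shut and the fastener is turned to its locked position. I handed the job in at about 18 s of robot time, with the gripper clear of everything. Handing in gives no verdict, so this rests on my own checks.

I set both fingertips in the slot and pressed the hatch onto its seat, with about 11 N down at the seat. I then turned the dial clockwise under 9–21 N until it hit the stop, where the moment jumped to about 2 N m. After backing the fingers off slightly, I lifted straight out.

**Last checks**
- **Hatch:** the front gap is closed and stays closed with the robot away.
- **Dial:** it reads about 1.51 rad in the wrist picture (1.35 needed). That is roughly 0.06 short of the stop, probably because the fingers dragged it back a little when I backed off.
- **Bystanders:** the petri dish, marker and forceps show no movement in the before-and-after side picture. The tape roll, slide box and timer look in place in the pictures. I did not check the beaker or bottle after the move, but the arm never went near them.

**What disagreed**
- **Finger length:** with the gripper half open, the fingers first moved the hatch with the TCP reading about 25 mm lower than the slot's height suggested. The finger ends were evidently that far behind the TCP. I set the depth by force and pictures instead.
- **Force reading:** it showed almost nothing while the hatch first moved down.

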